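Unhook the insect lamp from its keyhole stud and stand it in the emptying tray

ROBOT

A 6-joint arm with a two-finger parallel gripper is mounted at the origin on the work surface. World frame = base frame: x ahead of the robot, y to its left, z up, the work surface at z = 0. Lengths are in mm, angles in degrees, forces in N, time in s.
With the tool pointing down it reaches from about 250 to 800 mm from the base axis. Payload 8.5 kg.
Tool frame: the origin (TCP) lies at the very end of the fingers, on their centre line; the grasp point (between the pads) lies 19 mm behind it; y points along the fingers, z is the direction in which the jaws open and shut, and the axes are right-handed (so a half turn about y gives the same grasp; the last joint's range is limited). The gripper opens to 85 mm and grips with 20 to 120 N. Pads are 22 mm wide; open, the fingers measure 114 mm over their backs; the gripper's body (76 mm by 85 mm) begins 54 mm behind the grasp point. The pads swing forward as they close: fully open they stand 13 mm farther back than shut.
Start: joints at [70.932, 13.648, -0.773, 75.585, 0, 90], TCP at [171.496, 496.153, 231.276] pointing down, gripper open.
Joint ranges: [-152.45, 152.45], [-59.26, 108.67], [-65.41, 83.53], [-104.44, 129.93], [-82.83, 76.93], [-180, 180]. Speed limits (degrees/s): [127.2, 127.2, 159.86, 180, 180, 180].

INTERFACE

Orientations are given as [roll, pitch, yaw] about the fixed x, y, z axes, in that order (R = Rz(yaw) Ry(pitch) Rx(roll)).
In Python, from plant import * gives the robot as it stands. Calls block until the motion is done:
- move_to(position, orientation): joint-space move of the TCP to a pose.
- servo_line(position, max_speed=150, rotation=None): straight line of the TCP; rotation=None keeps the orientation; max_speed is the mean speed in mm/s.
- set_joints(angles): joint-space move.
- move_gripper(opening, grasp_force=None): opening from 0.0 (shut) to 1.0 (fully open); grasp_force is the grip in N (None keeps the last); returns when the fingers have stopped.
- wait(seconds).
- inverse_kinematics(position, orientation): joint angles nearest the present ones, or None.
- read_camera(name): name is "scene" or "top" or "wrist"; returns the picture (384x512x3 uint8, blue, green, red); there is no depth.
- calibration(name): a dict with "fx", "fy", "cx", "cy" (pixels), "origin" and "rotation" of the camera in the world. Camera axes: x right, y down, z forward; pixel columns grow to the right and rows downward; lengths in mm; the calibration is good to about 2 mm. A picture is of the moment at which its call begins: read the wrist's pose just before it. calibration takes no time and is no camera call; for the wrist camera it gives the pose at the moment of the call.
A pose or a line that the arm cannot do raises MotionError and nothing moves.
- job_done(): hands the job in, once; it reports no verdict.
Readings, each from a call of its own:
- read_t(): time.
- read_joint_pos(): joint angles.
- read_dq(): joint speeds.
- read_joint_efforts(): joint torques, N m.
- read_position(): TCP position.
- read_ee_rot(): TCP orientation.
- read_ft_force(): force on the tool from outside, world axes, zero at the start.
- read_ft_torque(): the same for the moment, N m.
- read_gripper_width(): opening from 0.0 (shut) to 1.0 (fully open).
Only numpy, scipy, OpenCV 4.12 (cv2) and the standard library are available. Lean on these libraries where they do the work, as an engineer would, in place of code of your own. Each camera call takes 0.05 s, during which the arm holds its last target.

TASK

The insect lamp (square caged body, turning knob on top) is held to the bench by a headed steel stud in the keyhole slot of its foot. Slide it along until the stud head sits in the wide end of the slot, lift it free, and stand it upright in the square aluminium tray with its whole foot flat on the tray floor; set it down, do not drop it. Leave the round lantern hooked on its own stud where it is.

Things in the scene. Friction and masses are not known exactly. Their poses are not given: they have to be found in the camera images.
- lamp_grip (a point): Insect lamp, grey, 0.42 kg: square body 54x54, knob top at 86 mm. Point on body axis, 45 above foot underside (on bench), good to grip across its flat +y/-y sides. z up. Foot 6 thick, x -122..+42, y +-35 from the point. Keyhole on y=0: narrow end seat x=-43 (16 wide), wide end centre x=-88 (44 across). Stud starts near the seat: slide lamp 37-45 mm to its own +x. Starts within 35 deg of straight ahead.
- stud (a point): Steel stud holding the insect lamp, fixed in the bench; the point is the centre of its head's top, 15 mm above the bench. Shank 8 mm thick; round head 24 mm across, 5 mm thick, its underside 10 mm above the bench (4 mm above the lamp's foot). The head passes the wide end of the keyhole with 10 mm to spare all round, not the narrow slot. Only its position matters.
- tray: Square aluminium emptying tray, fixed on the bench: 220 x 220 mm outside, 210 x 210 mm inside, floor 4 mm thick, rim 20 mm high. Origin at the centre of its underside, x and y along its sides. The lamp's foot fits in any way round. Tray, insect lamp and lantern swap places between starts.
- lantern_mid (a point): Round grey lantern, 58 mm across, domed top 76 mm high, no knob; same kind of foot, hooked on its own stud; not to be moved. The point is on the axis of its body, 40 mm above the bench; its foot reaches from x = -122 to +42 mm of the point and is 70 mm wide.
Not all that is in view belongs to the job. What is shaped like the part that bears lamp_grip but yellow is not meant.

How it is judged:
By the outcome, as a careful person would: the job done as asked, in the order asked, and still so for the second after the job is handed in, with the robot touching nothing.
It also fails if it takes over 48 s, if anything falls off the work surface, if the arm or the gripper's body presses on something with over 40 N, if the wrist force passes 120 N, or if a joint passes its speed limit or range.

## Working session

There is one attempt and no reset: what is moved stays moved. The work goes in short steps, each a Python script; the robot and the scene stay as the last script left them, time stands still between calls to the robot, and variables do not carry over. Pictures are saved under pics/ and viewed, and the job is handed in when it is done.

```bash
ls; mkdir -p pics; python3 - <<'E'
from plant import *
import cv2
for n in ("scene","top","wrist"):
    c=calibration(n); print(n,c)
    cv2.imwrite(f"pics/{n}0.png",read_camera(n))
print(read_t(),read_ee_rot(),read_position())
E
```

```text
pics
scene {'fx': 440.1312737774983, 'fy': 440.1312737774983, 'cx': 247.92803229370364, 'cy': 200.40789803162022, 'origin': array([1291.518097  , -365.55287478, 1045.13414277]), 'rotation': array([-136.28615233,    0.87378832,   60.81285203])}
top {'fx': 387.47709677416805, 'fy': 387.47709677416805, 'cx': 260.5009848637087, 'cy': 193.55760043191506, 'origin': array([ 326.42521672,   72.44712961, 1024.47418134]), 'rotation': array([-172.73845789,    0.38688599,  -89.87261882])}
wrist {'fx': 292.19127186823795, 'fy': 292.19127186823795, 'cx': 257.24520702304335, 'cy': 191.47686339661362, 'origin': array([101.46772735, 519.93631286, 373.20709102]), 'rotation': array([1.62884711e+02, 8.74487899e-02, 7.09474175e+01])}
0.15 [-9.00683883e+01 -1.30530552e-04 -1.90676522e+01] [171.40880409 495.88533049 230.78782113]
```

View pics/scene0.png

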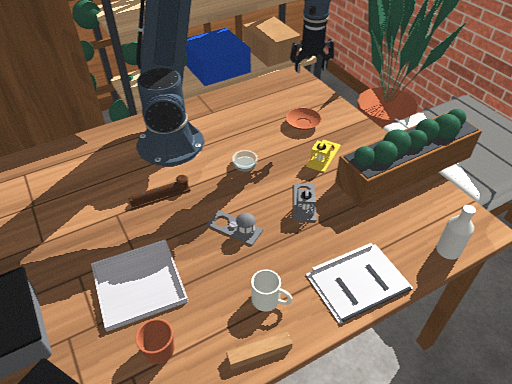

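View pics/top0.png

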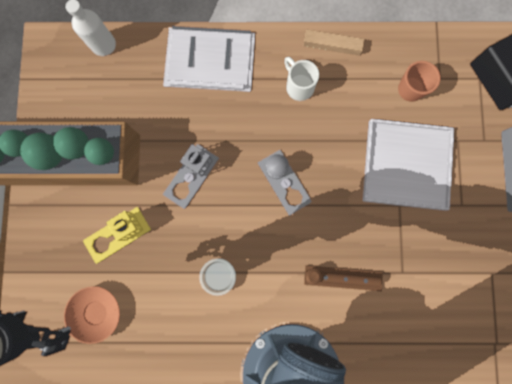

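View pics/wrist0.png

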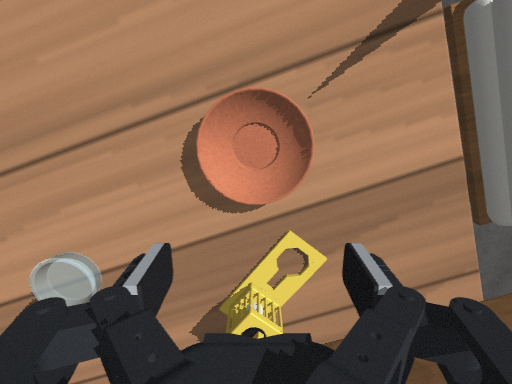

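The top view shows three candidates:
- Grey square-bodied piece at about (196,160), with a knob: fits the insect lamp.
- Grey round piece at (275,168), domed: the lantern.
- Yellow copy at (122,230): not meant.

The tray is at (410,165). The thing at (210,58) is a lidded white box with bars, not the tray. I'll confirm this in an enlarged crop.

```bash
cat > h.py <<'E'
import numpy as np, cv2
from scipy.spatial.transform import Rotation as Ro
def ray(c,uv,z):
    R=Ro.from_euler('xyz',c['rotation'],degrees=True).as_matrix()
    d=R@np.array([(uv[0]-c['cx'])/c['fx'],(uv[1]-c['cy'])/c['fy'],1.])
    o=np.array(c['origin']); return o+d*(z-o[2])/d[2]
def proj(c,p):
    R=Ro.from_euler('xyz',c['rotation'],degrees=True).as_matrix()
    q=R.T@(np.array(p)-c['origin']); return np.array([c['fx']*q[0]/q[2]+c['cx'],c['fy']*q[1]/q[2]+c['cy']])
E
python3 - <<'E'
from h import *
a=cv2.imread('pics/top0.png')[130:220,150:320]; b=cv2.imread('pics/scene0.png')[170:255,200:330]
cv2.imwrite('pics/ctop.png',cv2.resize(a,None,fx=4.5,fy=4.5,interpolation=cv2.INTER_CUBIC))
cv2.imwrite('pics/cscene.png',cv2.resize(b,None,fx=6,fy=6,interpolation=cv2.INTER_CUBIC))
E
```

```text
(no output)
```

View pics/ctop.png

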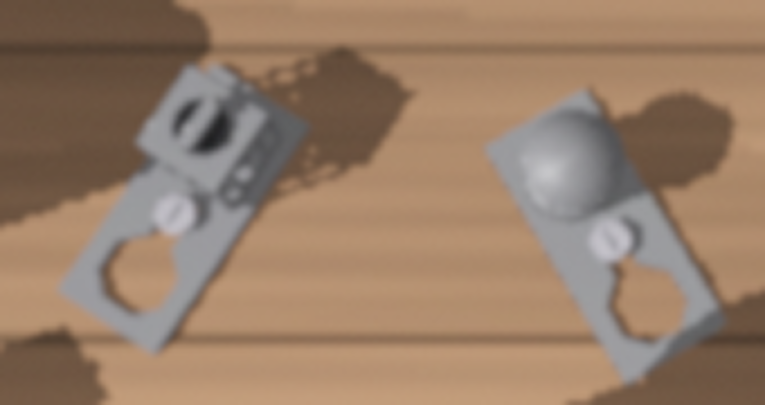

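View pics/cscene.png

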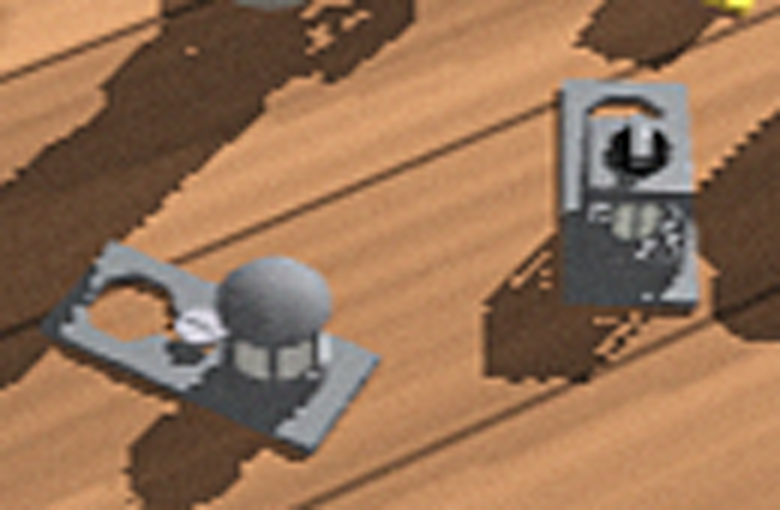

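The crop confirms it: the lamp is the left piece in the top view (square body, dark knob at crop (203,125)). Its foot corners are at (60,288), (155,352) and (308,125), and its stud head is at (176,213). The right piece is the round lantern. Next I measure the lamp and tray.

```bash
python3 - <<'E'
from plant import *
from h import *
c=calibration('top');cs=calibration('scene')
f=lambda p:((p[0]+.5)/4.5-.5+150,(p[1]+.5)/4.5-.5+130)
A,B,C=[ray(c,f(p),6)for p in((60,288),(155,352),(308,125))]
print(A,B,C,np.linalg.norm(A-B),np.linalg.norm(B-C))
u=(C-B)[:2]; y1=np.degrees(np.arctan2(u[1],u[0])); v=(A-B)[:2]; print('yaw',y1,np.degrees(np.arctan2(v[1],v[0]))-90)
ps=ray(c,f((176,211)),15); print('stud',ps)
x=u/np.linalg.norm(u); mid=(A+B)[:2]/2; g=mid+122*x; print('grip',g, 'stud rel',(ps[:2]-g)@x,(ps[:2]-g)@np.array([-x[1],x[0]]))
k=ray(c,f((203,125)),86); print('knob',k)
g6=lambda p:((p[0]+.5)/6-.5+200,(p[1]+.5)/6-.5+170)
print('scene: corners',[ray(cs,g6(p),6)[:2] for p in((562,80),(688,86),(697,303),(567,300))],'knob',ray(cs,g6((637,150)),86))
print('scene back-corner B', ray(cs,g6((688,86)),6))
im=cv2.imread('pics/top0.png')[105:225,350:470]
cv2.imwrite('pics/ctray.png',cv2.resize(im,None,fx=5,fy=5,interpolation=cv2.INTER_CUBIC))
E
```

```text
[455.69125668 338.56178244   6.        ] [417.90614979 281.4204867    6.        ] [553.88298406 193.74420219   6.        ] 68.50432089736938 161.79255336234098
yaw -32.813453137313026 -33.474967433136634
stud [500.25611534 269.47685479  15.        ]
grip [539.33230837 243.87865605] stud rel -46.712977961470685 0.3381281095078615
knob [535.97515068 241.98654941  86.        ]
scene: corners [array([421.60036595, 278.12969507]), array([461.15281358, 336.69909115]), array([596.55895085, 247.14093077]), array([561.10221555, 189.76411316])] knob [550.41040396 233.38712294  86.        ]
scene back-corner B [461.15281358 336.69909115   6.        ]
```

View pics/ctray.png

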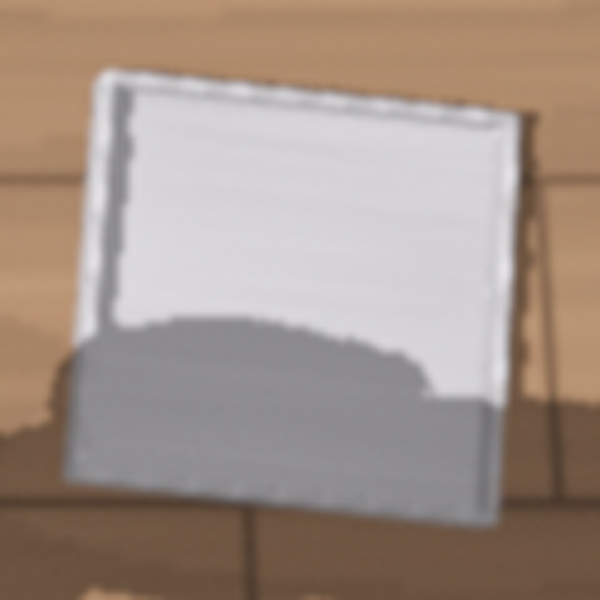

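The top view's foot corners give 68.5 x 161.8 mm, against 70 x 164 expected. The stud sits at -46.7 along the axis, which is near the seat as it should be. The scene view differs by 4–7 mm, so I'll refine with the wrist camera from above the lamp, and measure the tray from its rim corners.

```bash
python3 - <<'E'
from plant import *
from h import *
c=calibration('top')
f=lambda p:((p[0]+.5)/5-.5+350,(p[1]+.5)/5-.5+105)
P=np.array([ray(c,f(p),20)[:2] for p in((100,72),(522,112),(498,525),(66,482))])
print(P, P.mean(0),[np.linalg.norm(P[i]-P[(i+1)%4]) for i in range(4)])
for i in range(4):
    d=P[(i+1)%4]-P[i]; print(np.degrees(np.arctan2(d[1],d[0])))
w=calibration('wrist'); pc=ray(w,(257,150),45); t=read_position()
R=Ro.from_euler('xyz',read_ee_rot(),degrees=True).as_matrix()
off=R.T@(pc-np.array(t)); print('offset tool',off)
for yaw in(-33,147):
    Rz=Ro.from_euler('xyz',[-90,0,yaw],degrees=True).as_matrix()
    q=np.array([538,243,45.])-Rz@off; 
    print(yaw,q,inverse_kinematics([q[0],q[1],231],[-90,0,yaw]),inverse_kinematics([538,243,26],[-90,0,yaw]))
E
```

```text
[[ 655.76431334 -211.75377321]
 [ 633.75378816 -435.30840449]
 [ 413.16644849 -409.52862402]
 [ 435.24239832 -186.74952269]] [ 534.48173708 -310.83508111] [np.float64(224.6355634929815), np.float64(222.0886568542226), np.float64(223.8702203304014), np.float64(221.93496242853095)]
-95.62304950295764
173.33414863722007
84.3408386581367
-6.46895055330075
offset tool [-21.75370092 185.78858741  -0.57262402]
-33 [556.5560621  231.63232823 230.78858741] [2.25965252e+01 2.14344041e+01 1.03975825e+01 7.89631784e+01
 2.54444375e-14 5.55965252e+01] [ 2.43074026e+01  2.77738600e+01 -1.12346032e+01  5.09915368e+01
  2.54444375e-14  5.73074026e+01]
147 [519.4439379  254.36767177 230.78858741] [  26.09063354   18.95523721    6.67220821   77.716971      0.
 -120.90936646] [ 2.43074026e+01  2.77738600e+01 -1.12346032e+01  5.09915368e+01
 -2.54444375e-14 -1.22692597e+02]
```

```bash
python3 - <<'E'
from plant import *
from h import *
move_to([573,221,231],[-90,0,-33])
wait(.3)
w=calibration('wrist'); im=read_camera('wrist'); cv2.imwrite('pics/w1.png',im)
import pickle; pickle.dump(w,open('w1.pkl','wb'))
print(read_t(),read_position(),read_ee_rot())
b=cv2.resize(im[60:310,130:390],None,fx=2.3,fy=2.3,interpolation=cv2.INTER_CUBIC); cv2.imwrite('pics/w1c.png',b)
E
```

```text
2.275 [572.76164944 221.45209648 231.07274398] [-8.99969346e+01 -2.93634167e-03 -3.29541503e+01]
```

View pics/w1c.png

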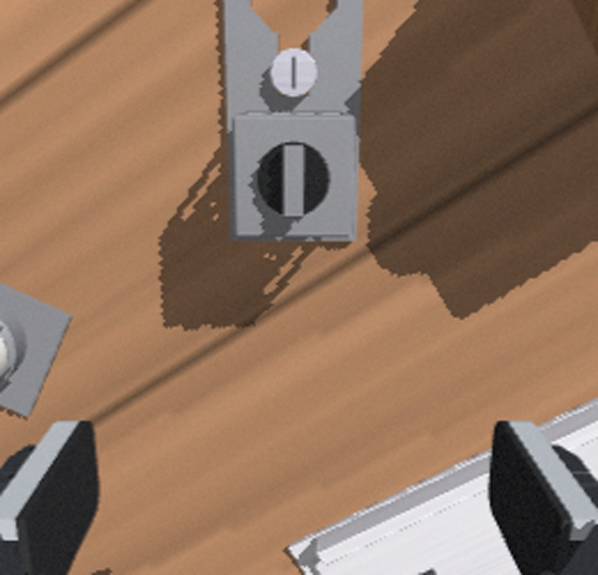

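The wrist crop shows the lamp nearly aligned with the tool: knob at (294,179), body top corners (233,113), (356,113), (357,240) and (234,240), stud head at (294,72).

```bash
python3 - <<'E'
from h import *
import pickle; w=pickle.load(open('w1.pkl','rb'))
f=lambda p:((p[0]+.5)/2.3-.5+130,(p[1]+.5)/2.3-.5+60)
print('knob@86',ray(w,f((294,179)),86)[:2])
P=np.array([ray(w,f(p),74)[:2] for p in((233,113),(356,113),(357,240),(234,240))])
print('body@74',P.mean(0),[np.linalg.norm(P[i]-P[(i+1)%4]) for i in range(4)])
for a,b in((0,3),(1,2)): d=P[b]-P[a]; print('yaw',np.degrees(np.arctan2(d[1],d[0])))
s=ray(w,f((294,72)),15)[:2]; print('stud',s)
for a,b in(((221,0),(228,105)),((364,0),(361,105))):
    A,B=[ray(w,f(p),6)[:2] for p in(a,b)]; d=B-A; print('edge',A,B,np.degrees(np.arctan2(d[1],d[0])))
L=[ray(w,f(p),6)[:2] for p in((228,105),(361,105))]; print('footw',np.linalg.norm(L[0]-L[1]),(L[0]+L[1])/2)
g=P.mean(0); y=np.radians(-33); x=np.array([np.cos(y),np.sin(y)]);print('stud rel',(s-g)@x,(s-g)@[-x[1],x[0]], 'foot mid rel',((L[0]+L[1])/2-g)@[-x[1],x[0]])
E
```

```text
knob@86 [539.00670774 243.75798352]
body@74 [540.15605384 243.55902439] [np.float64(52.77058418901337), np.float64(55.4465485154295), np.float64(55.75620234392211), np.float64(55.421655722014364)]
yaw -33.97310345817412
yaw -30.886951396155666
stud [501.10763735 268.3600057 ]
edge [452.19016079 256.33512582] [495.79718833 230.55948905] -30.58686892699205
edge [491.25023129 316.64616343] [533.72786452 289.12849893] -32.93578743549432
footw 69.77868667692407 [514.76252643 259.84399399]
stud rel -46.25634016556859 -0.46743878942721656 foot mid rel -0.17258155649407508
```

The wrist measurement agrees with the top view within about 1 mm: body at (539.5,243.7), yaw about -33°, stud about 46 mm behind. Now I grip.

```bash
python3 - <<'E'
from plant import *
import numpy as np
move_to([539.5,243.7,140],[-90,0,-33])
print(read_ft_force())
servo_line([539.5,243.7,26],120)
print(read_ft_force(),read_position())
move_gripper(0.3,50)
wait(.2)
print(read_t(),read_gripper_width(),read_ft_force(),read_ft_torque(),read_position(),read_ee_rot())
import cv2; cv2.imwrite('pics/w2.png',read_camera('wrist')); cv2.imwrite('pics/s2.png',cv2.resize(read_camera('scene')[150:260,200:360],None,fx=4.5,fy=4.5))
E
```

```text
[ 0.43932664 -0.29106513  1.24278598]
[ 0.04687609 -0.25123163  1.22336892] [540.16972453 243.91574917  26.83137488]
4.4583 0.628275295502171 [-1.34238536 -1.16585565  5.70395683] [-0.28008133  0.26727835  0.01199666] [539.81382808 243.82335553  26.70984865] [-8.99569979e+01 -3.75255247e-02 -3.29964722e+01]
```

View pics/w2.png

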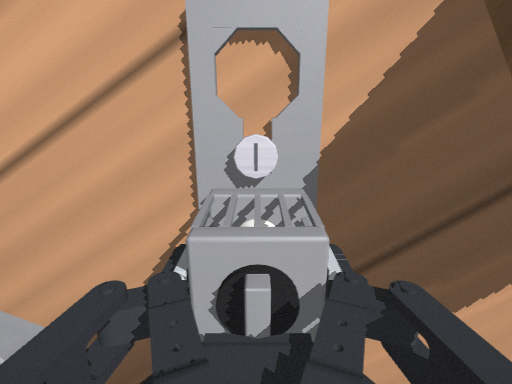

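View pics/s2.png

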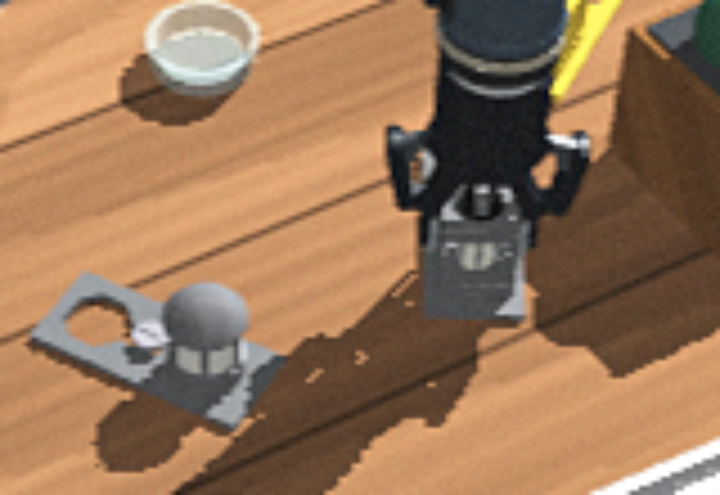

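The wrist view shows the lamp gripped squarely, with the stud head at (256,157) on the slot line and the wide end centred near (258,72). I check the slide length by ray, then slide.

```bash
python3 - <<'E'
from plant import *
from h import *
w=calibration('wrist')
s=ray(w,(256,156.5),15)[:2]
f=[ray(w,p,6)[:2] for p in((216,52),(300,52),(216,95),(300,95))]
m=np.mean(f,0); y=np.radians(-33); x=np.array([np.cos(y),np.sin(y)]); n=np.array([-x[1],x[0]])
d=(s-m)@x; print('stud',s,'wide',m,'slide',d,'lat',(s-m)@n, 'far rim to centre',(m-ray(w,(258,28),6)[:2])@x,'width',np.linalg.norm(f[0]-f[1]))
p=np.array(read_position()); q=p.copy(); 
L=41.0; q[:2]+=L*x; q[2]=26.9
servo_line(list(q),40); wait(.2)
print(read_t(),read_position(),read_ft_force(),read_gripper_width())
w=calibration('wrist');im=read_camera('wrist'); cv2.imwrite('pics/w3.png',im)
import pickle; pickle.dump(w,open('w3.pkl','wb'))
E
```

```text
stud [500.93710901 268.26928805] wide [466.55963961 291.8453942 ] slide 41.67183948866032 lat -1.0492745665083223 far rim to centre 21.306431601978243 width 42.7779286825934
5.9417 [574.24915371 221.33300042  26.76850473] [ 0.65015736 -0.79032622 -1.94226249] 0.6211285381208722
```

View pics/w3.png

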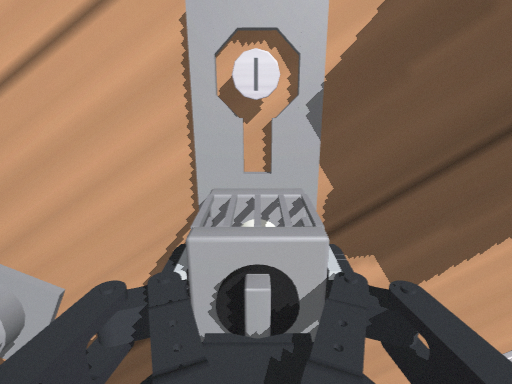

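The stud head at (256,74) is centred in the wide end (rows 28–118). I lift and carry to above the tray.

```bash
python3 - <<'E'
from plant import *
from h import *
p=read_position()
servo_line([p[0],p[1],50],40)
print(read_ft_force(),read_gripper_width())
servo_line([p[0],p[1],160],120)
print(read_t(),read_ft_force(),inverse_kinematics([574.3,-315,31],[-90,0,-6]))
move_to([574.3,-315,160],[-90,0,-6])
servo_line([574.3,-315,70],100); wait(.2)
print(read_t(),read_position(),read_ee_rot(),read_ft_force(),read_gripper_width())
w=calibration('wrist');im=read_camera('wrist'); cv2.imwrite('pics/w4.png',im)
import pickle; pickle.dump(w,open('w4.pkl','wb'))
cv2.imwrite('pics/s4.png',read_camera('scene'))
E
```

```text
[-0.40360111 -0.52371115 -5.07362367] 0.6289023448379343
7.7833 [-0.1611572  -0.23098666 -4.85370207] [-28.74449607  32.95642612  -0.70379483  56.33977905   0.
 -22.74449607]
10.975 [ 574.64278704 -315.20257471   70.68355036] [-9.00247034e+01 -6.13897042e-02 -6.00352783e+00] [ 0.61463821 -0.17283857 -4.68811836] 0.6281332593047494
```

View pics/w4.png

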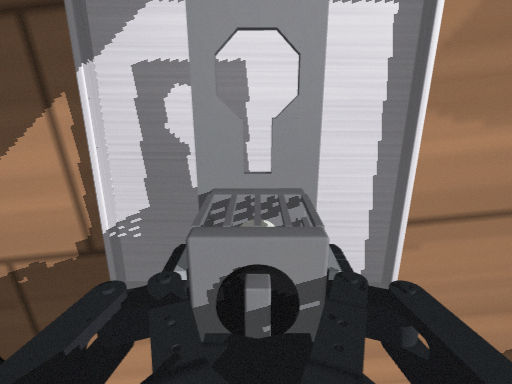

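View pics/s4.png

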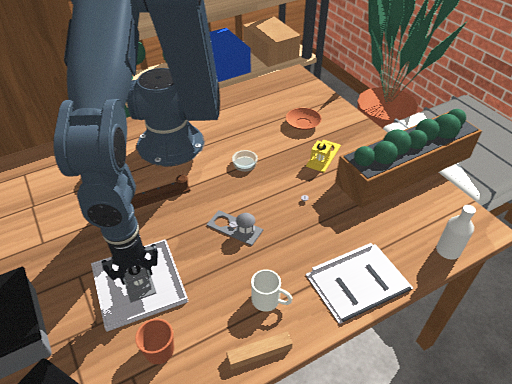

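The wrist view shows the foot over the tray floor, centred between rims (about columns 85 and 430 against the foot at 190–328). The lantern is untouched and the freed stud shows at (304,199) in the scene view. Lowering with force feedback.

```bash
python3 - <<'E'
from plant import *
servo_line([574.3,-315,35],60); wait(.1)
z=35; f0=read_ft_force()[2]; print(f0,read_position())
while z>28.5:
    z-=0.4; servo_line([574.3,-315,z],15); wait(.08)
    f=read_ft_force()[2]; zz=read_position()[2]
    print(round(z,1),round(zz,2),round(f,2))
    if f>f0+5: break
wait(.1); print(read_t(),read_ft_force(),read_ft_torque(),read_gripper_width())
import cv2; cv2.imwrite('pics/w5.png',read_camera('wrist'))
E
```

```text
-3.882663954587335 [ 574.61992619 -315.1635476    35.43629722]
34.6 34.76 -4.7
34.2 34.17 -4.44
33.8 33.78 -4.03
33.4 33.4 -4.3
33.0 33.0 -4.34
32.6 32.59 -3.75
32.2 32.2 -3.86
31.8 31.79 -5.31
31.4 31.39 -4.62
31.0 31.0 -3.95
30.6 30.76 -2.27
30.2 30.71 5.48
16.0083 [-2.84617452  0.74753943  5.63917424] [ 0.36794323  0.49745974 -0.00395993] 0.6272378513774949
```

View pics/w5.png

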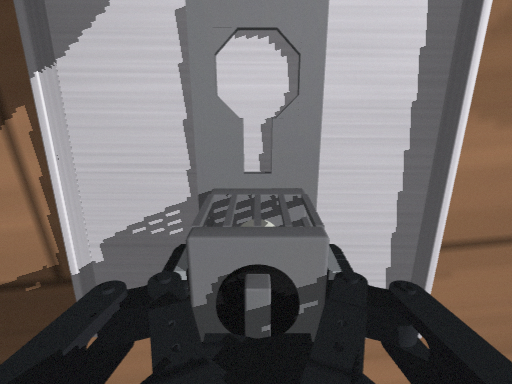

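Contact came at TCP z 30.7, which is the bench value 26.7 plus the 4 mm floor, so the foot is down. Release and retreat.

```bash
python3 - <<'E'
from plant import *
import cv2
p=read_position()
move_gripper(1.0); wait(.2); print(read_gripper_width(),read_ft_force())
servo_line([574.3,-315,180],100)
move_to([450,-50,300],[-90,0,-6]); wait(.2)
print(read_t(),read_ft_force())
cv2.imwrite('pics/t6.png',read_camera('top')); s=read_camera('scene'); cv2.imwrite('pics/s6.png',cv2.resize(s[180:340,70:290],None,fx=3.6,fy=3.6,interpolation=cv2.INTER_CUBIC))
E
```

```text
0.9984385822896968 [-0.25763376  0.24429792  0.07031998]
19.7417 [-0.38935694  0.08560966 -0.49626891]
```

View pics/t6.png

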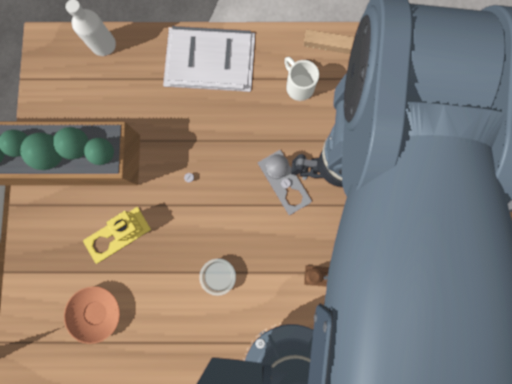

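View pics/s6.png

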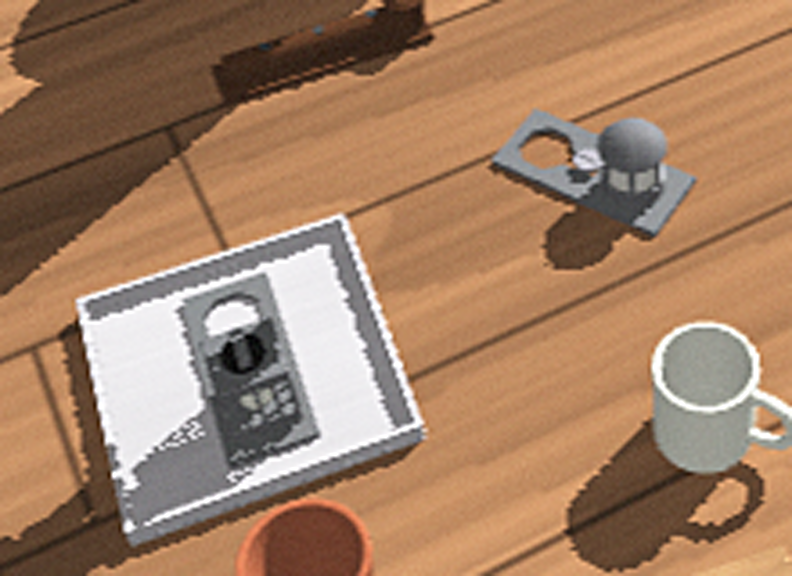

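The scene crop shows the lamp upright in the tray, foot flat at about (250,370) and clear of all rims. The lantern is still hooked, at the same top-view pixel (275,167). The gripper is clear of everything.

```bash
python3 -c "
from plant import *
print(job_done(),read_t())"
```

```text
the job is handed in; nothing more can be done
the job is handed in; nothing more can be done
```

The insect lamp is standing upright in the tray, and I handed the job in with about 20 s of the 48 s used. I gripped it across its flat sides and slid it 41 mm until the stud head sat centred in the wide end. Then I lifted it free, lowered it into the tray until it touched the floor, and let go.

- **Final checks:** The foot touched down at tool height 30.7 mm, which is the 26.7 mm measured on the bench plus the 4 mm tray floor. The last scene picture shows the lamp upright and clear of every rim. The lantern is still hooked at the same place in the image, and the gripper is open with nothing touching it.
- **Disagreements:** My first scene-camera readings of the lamp differed from the top camera by 4–7 mm at the foot corners, and by about 14 mm at the knob. I used the top and wrist values, which agreed within about 1 mm. The tray measured 222–225 mm against the 220 mm given, which was well within the margin.
- **Not checked:** In the last top picture the arm hid the tray, so the final position there rests on the scene picture and the contact height.

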